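# Reload the feeder shuttle and lock it back in its dock

## Robot

A 6-joint arm with a two-finger parallel gripper is mounted at the origin on the work surface. World frame = base frame: x ahead of the robot, y to its left, z up, the work surface at z = 0. Lengths are in m, angles in rad, forces in N, time in s.
With the tool pointing down it reaches from about 0.35 to 0.975 m from the base axis. Payload 4.9 kg.
Tool frame: the origin (TCP) lies midway between the tips of the shut fingers; the grasp point (between the pads) lies 19 mm behind it (bot.grip_point_offset is the distance from the TCP to the grasp point, in m); z points along the fingers, y is the line along which they close (so a half turn about z gives the same grasp; the last joint's range is limited). The gripper opens to 85 mm and grips with 20 to 120 N. Pads are 22 mm wide; open, the fingers measure 114 mm over their backs; the gripper's body (76 mm by 85 mm) begins 54 mm behind the grasp point. The pads swing forward as they close: fully open they stand 13 mm farther back than shut.
Start: joints at [1.137, 0.053, 1.613, -0, 1.476, -0.119], TCP at [0.194, 0.594, 0.231] pointing down, gripper open.
Joint ranges: [-3.01, 3.01], [-1.01, 2.22], [0.06, 2.58], [-1.02, 4.17], [0.09, 2.62], [-3.14, 3.14]. Speed limits (rad/s): [2.57, 2.57, 3.14, 3.14, 3.14, 3.14].

## Interface

Orientations are given as a unit quaternion [w, x, y, z].
In Python, from station import bot gives the robot as it stands.
- The arm moves only by the shell command python3 -m handwheel 'ROWS'. ROWS is JSON, one flat list of numbers, 7 for each row, row after row: the closure, from -1 (fully open) to 1 (shut), then the shift along the tool's x, y, z in units of 30 mm (1.0 is 30 mm), then the turn, a rotation vector about the tool's x, y, z in units of 6 degrees (1.0 is 6 degrees). In form: [fingers, x, y, z, wx, wy, wz, fingers, x, y, z, wx, wy, wz, ...]. A call has 1 to 20 rows; each row is the pose to reach, as a shift and turn from the pose commanded when the call began, along the tool's axes at that moment; what a row does not reach only later rows make up. A row lasts 1/8 s, in which the tool goes at most 62.5 mm and 10.7 degrees, less where a joint would pass 70% of its speed; a pose out of reach is approached as far as the arm can. A call with a gripper value outside its range is refused whole. The fingers move at their own pace and stop on an object; the grip force is fixed at half the most. Time passes only in rows, so rows that repeat a pose let the fingers close. It gives the time, the measured TCP pose, the force, the opening and the grip force at its end, in the units of the state.
- bot.sense(): the state, without advancing time (a new reading comes with each control period).
- bot.capture(name): name is "side" or "top" or "wrist"; returns a dict with "img" (384x512x3 uint8, red, green, blue), "fx", "fy", "cx", "cy" (pixels), "world_from_camera" (4x4, takes a point from camera to world coordinates). Camera axes: x right, y up, looking along -z (the intrinsics and any distortion apply to the point x, -y, -z); pixel columns grow to the right and rows downward; lengths in m; the calibration is good to about 2 mm. A picture is of the moment at which its call begins. There is no depth.
- bot.sign_off(): hands the job in; it is judged then, once.
Trained networks look in a picture, given as the dict that the camera call returned (one of the last four; its "shot" number tells which), for a name from the list of things; names that differ only in an ending like _2 or _b are one class to them, and where a whole thing is asked for, a point or a joint stands for the part that bears it (a point fixed in the world has none). Each returns a list of dicts, best first, with "conf" (0 to 1); they miss things now and then, are a little off and sometimes report something else, mostly with a low value. They report only what shows in the picture. A call takes as long as a camera call. They do not tell look-alikes from the thing itself.
- bot.outline_of(picture, label): "mask" (384x512 bool, what is visible of it).
- bot.mark_of(picture, label): "point" ([x, y, z] in m, in world coordinates, good to about 4 mm: a listed point, or the origin of a listed thing).
The state is a dict: "t": time; "joints": joint angles; "dq": joint speeds; "joint_efforts": joint torques, N m; "tcp_pos": TCP position; "orientation": TCP orientation; "wrist_force": force on the tool from outside, world axes, zero at the start; "moment": the same for the moment, N m; "opening": finger opening in m; "grip_force": force on a finger pad.
Only numpy, scipy, OpenCV 4.12 (cv2) and the standard library are available. Lean on these libraries where they do the work, as an engineer would, in place of code of your own. Each camera call takes 0.05 s, during which the arm holds its last target. There are 200 camera calls.

## Task

Reload the docked feeder shuttle: pull its headed locking pin and park it upright in the stow hole at the other end of the dock, draw the shuttle all the way back to the loading end, and slide every component cartridge lying on the bench nose first into any free bay, all the way home, until the bay's spring catch clicks back behind its tail. Then push the loaded shuttle fully home into the fork again and lock it with the pin, pushed down through fork and lug until its collar sits on the fork. Leave the white bin, the screwdriver and the mouse where they are.

Things in the scene. Friction and masses are not known exactly. Their poses are not given: they have to be found in the camera images.
- dock: feeder dock fixed to the bench: white base plate 150 x 440 mm with two rails. Origin: centre of its underside; +y = shuttle travel towards the fork, +x = the way cartridges slide in, z up. Fork (two 8 mm plates 12 mm apart) with its hole at (0, 168 mm); stow block with a parking hole for the pin at (0, -208 mm); both tops 48 mm above the bench.
- shuttle (a joint): travel of the shuttle along the dock's +y, in m: 0 = back stop, 0.09 = home stop, where the shuttle's lug lies between the fork plates with its hole in line with theirs. It stays where it is left; about 6 N of friction.
- shuttle_knob (a point): grip point on the shuttle's upright handle post (black sleeve 20 mm thick from 72 to 98 mm above the bench), 85 mm above the bench on the post's axis, at the shuttle's -y end, 40 mm from the centre line of bay 0; moves with the shuttle.
- bay0 (a point): bay 0 (from the handle post, 50 mm apart): floor point, 40 mm above the bench, where a seated cartridge's origin lies; moves with the shuttle, axes as the dock's. Channel 32 mm wide, open above and at its -x mouth, guide walls 18 mm high; floor and flared lead-in start 85 mm before this point, with a 12 mm lip sloping down 6 mm in front; stop fence 55 mm ahead.
- catch0 (a joint): spring catch of bay 0: steel lever on the bay's +y side; its ramped hook, 47 to 66 mm before the bay point, stands 4 mm into a cartridge's path. Angle, rad: 0 at rest, about 0.06 pushed aside; snaps back to 0 behind the tail of a cartridge fully home (2 mm play). Sliding a cartridge past it takes 3 to 10 N.
- bay1 (a point): bay 1 (from the handle post, 50 mm apart): floor point, 40 mm above the bench, where a seated cartridge's origin lies; moves with the shuttle, axes as the dock's. Channel 32 mm wide, open above and at its -x mouth, guide walls 18 mm high; floor and flared lead-in start 85 mm before this point, with a 12 mm lip sloping down 6 mm in front; stop fence 55 mm ahead.
- catch1 (a joint): spring catch of bay 1: steel lever on the bay's +y side; its ramped hook, 47 to 66 mm before the bay point, stands 4 mm into a cartridge's path. Angle, rad: 0 at rest, about 0.06 pushed aside; snaps back to 0 behind the tail of a cartridge fully home (2 mm play). Sliding a cartridge past it takes 3 to 10 N.
- bay2 (a point): bay 2 (from the handle post, 50 mm apart): floor point, 40 mm above the bench, where a seated cartridge's origin lies; moves with the shuttle, axes as the dock's. Channel 32 mm wide, open above and at its -x mouth, guide walls 18 mm high; floor and flared lead-in start 85 mm before this point, with a 12 mm lip sloping down 6 mm in front; stop fence 55 mm ahead.
- catch2 (a joint): spring catch of bay 2: steel lever on the bay's +y side; its ramped hook, 47 to 66 mm before the bay point, stands 4 mm into a cartridge's path. Angle, rad: 0 at rest, about 0.06 pushed aside; snaps back to 0 behind the tail of a cartridge fully home (2 mm play). Sliding a cartridge past it takes 3 to 10 N.
- bay3 (a point): bay 3 (from the handle post, 50 mm apart): floor point, 40 mm above the bench, where a seated cartridge's origin lies; moves with the shuttle, axes as the dock's. Channel 32 mm wide, open above and at its -x mouth, guide walls 18 mm high; floor and flared lead-in start 85 mm before this point, with a 12 mm lip sloping down 6 mm in front; stop fence 55 mm ahead.
- catch3 (a joint): spring catch of bay 3: steel lever on the bay's +y side; its ramped hook, 47 to 66 mm before the bay point, stands 4 mm into a cartridge's path. Angle, rad: 0 at rest, about 0.06 pushed aside; snaps back to 0 behind the tail of a cartridge fully home (2 mm play). Sliding a cartridge past it takes 3 to 10 N.
- cart0: component cartridge: grey magazine 100 long x 30 wide x 34 mm high, 0.18 kg; black rib on top (40 long x 10 thick, 34 to 62 mm above the underside) along its length. Origin: on the underside below the rib's middle; +x to the tapered nose, which ends 55 mm ahead (last 12 mm narrow to 20 mm wide, underside 3 mm higher); square tail 45 mm behind; z up. Absent in some runs.
- cart1: component cartridge: grey magazine 100 long x 30 wide x 34 mm high, 0.18 kg; black rib on top (40 long x 10 thick, 34 to 62 mm above the underside) along its length. Origin: on the underside below the rib's middle; +x to the tapered nose, which ends 55 mm ahead (last 12 mm narrow to 20 mm wide, underside 3 mm higher); square tail 45 mm behind; z up. Absent in some runs.
- cart2: component cartridge: grey magazine 100 long x 30 wide x 34 mm high, 0.18 kg; black rib on top (40 long x 10 thick, 34 to 62 mm above the underside) along its length. Origin: on the underside below the rib's middle; +x to the tapered nose, which ends 55 mm ahead (last 12 mm narrow to 20 mm wide, underside 3 mm higher); square tail 45 mm behind; z up. Absent in some runs.
- cart3: component cartridge: grey magazine 100 long x 30 wide x 34 mm high, 0.18 kg; black rib on top (40 long x 10 thick, 34 to 62 mm above the underside) along its length. Origin: on the underside below the rib's middle; +x to the tapered nose, which ends 55 mm ahead (last 12 mm narrow to 20 mm wide, underside 3 mm higher); square tail 45 mm behind; z up. Absent in some runs.
- pin: headed locking pin, 0.06 kg: steel shank 10 mm thick, 34 mm long (tip tapered over 7 mm), collar 22 mm across and 4 mm thick, above it a black grip 14 mm thick, 26 mm high. Origin: on the axis at the underside of the collar; z up through the grip. Starts in place through fork and lug.
- fork_hole (a point): mouth of the fork's upper hole (12 mm across, chamfered), 48 mm above the bench; the hole runs straight down through upper plate, shuttle lug and lower plate.
- stow_hole (a point): mouth of the pin's parking hole (12 mm across, 40 mm deep, chamfered) in the top of the stow block at the dock's -y end, 48 mm above the bench.
- parts_bin: bystander: small open white plastic bin, 90 x 90 x 85 mm; origin under its centre
- driver: bystander: screwdriver lying on the bench; origin under its middle
- mouse: bystander: black computer mouse, about 90 x 60 x 35 mm; origin on its underside
Not all that is in view belongs to the job. What is shaped like the cart1 but green or red is not meant.

How it is judged:
By the outcome, as a careful person would: the job done as asked, in the order asked, and still so for the second after the job is handed in, with the robot touching nothing.
Of cart0, cart1, cart2, cart3 only 2 to 4 are there at a start; the rules pass over those that are not, and their reading is None.
At some moment in a run one of cart0, cart1, cart2, cart3 may be knocked a few centimetres aside while the robot is not near it.
Once in a run the grip may slacken for a moment while it holds something.
It also fails if it takes over 210 s, if anything falls off the work surface, if the arm or the gripper's body presses on something with over 40 N, if the wrist force passes 120 N, or if a joint passes its speed limit or range.

## Working session

There is one attempt and no reset: what is moved stays moved. The work goes in short steps, Python scripts to look and compute and a shell command to move; the robot and the scene stay as the last step left them, time stands still between calls to the robot, and variables do not carry over. Pictures are saved under pics/ and viewed, at most 14 in all, crops included, and the job is handed in when it is done.

```bash
mkdir -p pics; ls
cat > h.py <<'E'
import numpy as np, cv2
from station import bot
from scipy.spatial.transform import Rotation as R
def Rq(q): return R.from_quat([q[1],q[2],q[3],q[0]])
def save(p,n): cv2.imwrite('pics/'+n+'.png',cv2.cvtColor(p['img'],cv2.COLOR_RGB2BGR))
def ray(p,u,v,z):
    M=np.array(p['world_from_camera']);d=M[:3,:3]@np.array([(u-p['cx'])/p['fx'],-(v-p['cy'])/p['fy'],-1]);o=M[:3,3]
    return o+d*(z-o[2])/d[2]
def proj(p,P):
    M=np.linalg.inv(np.array(p['world_from_camera']));c=M[:3,:3]@np.array(P)+M[:3,3]
    return p['cx']+p['fx']*c[0]/-c[2], p['cy']-p['fy']*c[1]/-c[2]
E
python3 - <<'E'
from h import *
s=bot.sense();print({k:np.round(v,3) for k,v in s.items()})
print(Rq(s['orientation']).as_matrix().round(2))
for c in ['top','side']:
    p=bot.capture(c);save(p,c+'1')
    print(c,[p.get('dist',None)],p.keys(),np.round(p['world_from_camera'],3))
    for n in ['pin','shuttle_knob','bay0','bay1','bay2','bay3','cart0','fork_hole','stow_hole','dock','parts_bin','driver','mouse']:
        for d in bot.mark_of(p,n)[:6]:
            if d['conf']>.2: print(n,round(d['conf'],2),np.round(d['point'],3),np.round(proj(p,d['point']),0))
E
```

```text
pics
{'t': np.float64(0.0), 'joints': array([ 1.137,  0.053,  1.614,  0.   ,  1.476, -0.119]), 'dq': array([ 0.   , -0.001, -0.001,  0.001,  0.001, -0.002]), 'joint_efforts': array([ 1.0000e-03, -3.9367e+01, -3.7019e+01,  0.0000e+00,  7.0000e-03,
        0.0000e+00]), 'tcp_pos': array([0.193, 0.594, 0.23 ]), 'orientation': array([-0.   ,  0.157,  0.988, -0.001]), 'wrist_force': array([ 0.808,  0.262, -0.69 ]), 'moment': array([0.018, 0.037, 0.019]), 'grip_force': np.float64(0.0), 'opening': np.float64(0.085)}
[[-0.95  0.31 -0.  ]
 [ 0.31  0.95 -0.  ]
 [ 0.   -0.   -1.  ]]
top [None] dict_keys(['img', 'fx', 'fy', 'cx', 'cy', 'world_from_camera', 'shot']) [[ 0.029  0.998 -0.053  0.439]
 [-1.     0.029  0.005  0.139]
 [ 0.007  0.052  0.999  1.4  ]
 [ 0.     0.     0.     1.   ]]
pin 0.55 [0.553 0.062 0.05 ] [276. 178.]
pin 0.36 [ 0.77   0.055 -0.001] [279. 118.]
shuttle_knob 0.97 [ 0.576 -0.177  0.087] [351. 173.]
bay0 0.95 [0.56  0.013 0.04 ] [291. 177.]
bay0 0.91 [ 0.564 -0.035  0.04 ] [305. 176.]
bay0 0.78 [ 0.568 -0.084  0.038] [320. 176.]
bay0 0.57 [ 0.574 -0.137  0.047] [336. 174.
[... 1839 characters left out ...]
085  0.04 ] [309. 257.]
bay3 0.71 [ 0.564 -0.03   0.036] [299. 244.]
bay3 0.58 [0.559 0.014 0.04 ] [291. 233.]
bay3 0.56 [ 0.577 -0.138  0.038] [321. 272.]
cart0 0.77 [ 0.441  0.246 -0.003] [228. 202.]
cart0 0.75 [0.561 0.242 0.002] [264. 194.]
cart0 0.75 [0.438 0.387 0.002] [216. 176.]
cart0 0.62 [0.524 0.581 0.004] [225. 143.]
cart0 0.56 [0.231 0.341 0.002] [156. 195.]
fork_hole 0.66 [0.556 0.063 0.047] [283. 219.]
stow_hole 0.76 [ 0.594 -0.313  0.05 ] [364. 326.]
dock 0.68 [ 0.359 -0.328 -0.001] [263. 377.]
dock 0.57 [ 0.571 -0.111  0.001] [312. 275.]
parts_bin 0.58 [0.77  0.056 0.003] [349. 218.]
driver 0.75 [ 0.356 -0.33  -0.001] [262. 378.]
mouse 0.64 [ 0.735  0.253 -0.001] [311. 184.]
```

View image.

Run:
```python
import cv2
a=cv2.imread('pics/top1.png');cv2.imwrite('pics/top1c.png',cv2.resize(a[90:300,80:420],None,fx=2.35,fy=2.35,interpolation=cv2.INTER_CUBIC))
```

```text
(no output)
```

View pics/top1c.png

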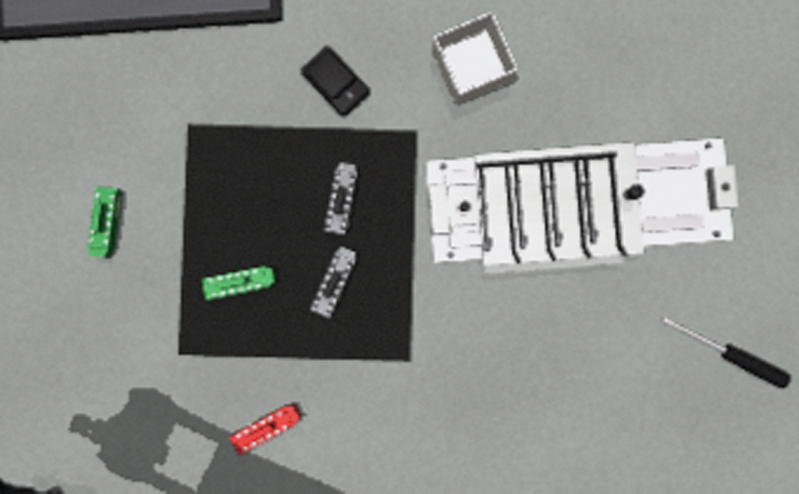

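View pics/side1.png

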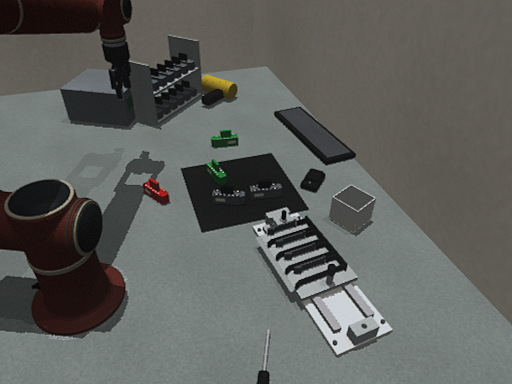

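```bash
cat >> h.py <<'E'
def to(P,yaw=None):
    "delta in tool units to TCP P with tool y at world angle yaw (deg), tool straight down"
    s=bot.sense();A=Rq(s['orientation']);d=A.inv().apply(np.array(P)-s['tcp_pos'])/.03
    r=np.zeros(3)
    if yaw is not None:
        t=np.radians(yaw);y=np.array([np.cos(t),np.sin(t),0]);z=np.array([0,0,-1.]);x=np.cross(y,z)
        r=(A.inv()*R.from_matrix(np.stack([x,y,z],1))).as_rotvec(degrees=True)/6
    print(np.round(d,3),np.round(r,3))
E
python3 -c "
from h import *
to([.556,.063,.21],5.5)"
```

```text
[-16.973 -13.097   0.71 ] [-0.     0.    11.077]
```

```bash
python3 -m handwheel '[-1,-16.97,-13.1,0.7,0,0,11.08,-1,-16.97,-13.1,0.7,0,0,11.08,-1,-16.97,-13.1,0.7,0,0,11.08,-1,-16.97,-13.1,0.7,0,0,11.08,-1,-16.97,-13.1,0.7,0,0,11.08,-1,-16.97,-13.1,0.7,0,0,11.08,-1,-16.97,-13.1,0.7,0,0,11.08,-1,-16.97,-13.1,0.7,0,0,11.08,-1,-16.97,-13.1,0.7,0,0,11.08,-1,-16.97,-13.1,0.7,0,0,11.08,-1,-16.97,-13.1,0.7,0,0,11.08,-1,-16.97,-13.1,0.7,0,0,11.08,-1,-16.97,-13.1,0.7,0,0,11.08,-1,-16.97,-13.1,0.7,0,0,11.08]'
python3 - <<'E'
from h import *
p=bot.capture('wrist');save(p,'w1');print(np.round(p['world_from_camera'],3))
for n in ['pin','fork_hole','bay0','shuttle_knob']:
    for d in bot.mark_of(p,n)[:4]: print(n,round(d['conf'],2),np.round(d['point'],4),np.round(proj(p,d['point']),0))
E
```

```text
t: 3.15
tcp_pos: [0.5553, 0.0644, 0.2104]
orientation: [-0.0, 0.672, 0.741, 0.0]
wrist_force: [-0.1, 0.2, -0.6]
opening: 0.0854
grip_force: 0.0
[[ 0.995 -0.093 -0.03   0.55 ]
 [ 0.098  0.952  0.29   0.138]
 [ 0.002 -0.291  0.957  0.354]
 [ 0.     0.     0.     1.   ]]
pin 0.76 [0.5546 0.0643 0.0494] [252. 173.]
fork_hole 0.78 [0.5509 0.0663 0.0487] [248. 171.]
fork_hole 0.7 [ 0.5745 -0.1332  0.0397] [253. 342.]
bay0 0.91 [ 0.5706 -0.0878  0.0393] [253. 308.]
bay0 0.82 [ 0.5738 -0.1361  0.0377] [252. 343.]
bay0 0.6 [ 0.5653 -0.0399  0.0421] [253. 270.]
```

View pics/w1.png

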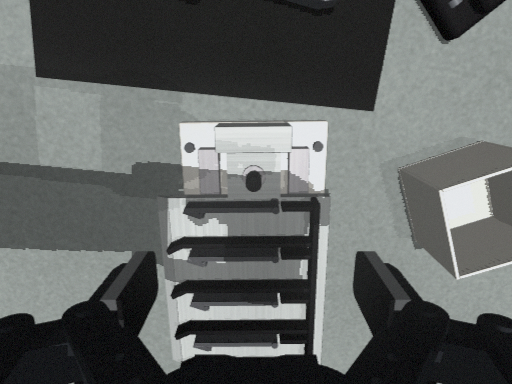

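```bash
python3 -m handwheel '[-1,0,0,2.6,0,0,0,-1,0,0,4,0,0,0,-1,0,0,5,0,0,0,-1,0,0,5.17,0,0,0,-1,0,0,5.17,0,0,0,0.3,0,0,5.17,0,0,0,0.6,0,0,5.17,0,0,0,1,0,0,5.17,0,0,0,1,0,0,5.17,0,0,0,1,0,0,5.17,0,0,0,1,0,0,5.17,0,0,0,1,0,0,5.17,0,0,0]'
python3 - <<'E'
from h import *
p=bot.capture('wrist');save(p,'w2')
a=bot.sense();print(np.round(a['tcp_pos'],4),a['wrist_force'],a['moment'],Rq(a['orientation']).as_matrix().round(4))
E
```

```text
t: 4.9
tcp_pos: [0.5553, 0.0629, 0.0557]
orientation: [-0.001, 0.672, 0.74, -0.001]
wrist_force: [-4.7, -1.1, 6.0]
opening: 0.0117
grip_force: 58.5
[0.5553 0.0629 0.0557] [-3.41737811 -1.06176717  5.23457065] [-0.04341493  0.75041445  0.00863192] [[-9.570e-02  9.954e-01 -1.900e-03]
 [ 9.954e-01  9.570e-02 -3.000e-04]
 [-1.000e-04 -2.000e-03 -1.000e+00]]
```

View pics/w2.png

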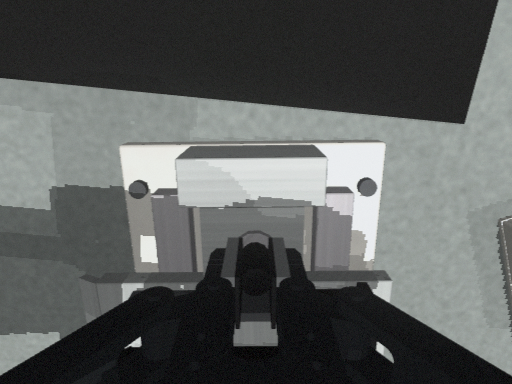

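```bash
python3 -m handwheel '[1,0,0,-1,0,0,0,1,0,0,-2.2,0,0,0,1,0,0,-3.6,0,0,0,1,0,0,-3.6,0,0,0]'
python3 -c "
from h import *
s=bot.sense();print(s['opening'],s['grip_force'],s['wrist_force'])
to([.598,-.355,.17],5.5)"
```

```text
t: 5.45
tcp_pos: [0.5587, 0.0629, 0.1678]
orientation: [0.003, 0.672, 0.74, 0.003]
wrist_force: [0.6, -0.6, -0.5]
opening: 0.0119
grip_force: 59.0
0.011880662278500192 58.97591471672058 [ 0.59213225 -0.55686218 -0.47727798]
[-13.992  -0.027  -0.059] [ 0.083  0.01  -0.003]
```

```bash
python3 -m handwheel '[1,-13.95,-0.0,-0.06,0,0,0,1,-13.95,-0.0,-0.06,0,0,0,1,-13.95,-0.0,-0.06,0,0,0,1,-13.95,-0.0,-0.06,0,0,0,1,-13.95,-0.0,-0.06,0,0,0,1,-13.95,-0.0,-0.06,0,0,0,1,-13.95,-0.0,-0.06,0,0,0,1,-13.95,-0.0,-0.06,0,0,0,1,-13.95,-0.0,-0.06,0,0,0,1,-13.95,-0.0,-0.06,0,0,0,1,-13.95,-0.0,-0.06,0,0,0]'
python3 - <<'E'
from h import *
p=bot.capture('wrist');save(p,'w3')
for n in ['pin','stow_hole','shuttle_knob','bay0']:
    for d in bot.mark_of(p,n)[:4]: print(n,round(d['conf'],2),np.round(d['point'],4),np.round(proj(p,d['point']),1))
a=bot.sense();print(np.round(a['tcp_pos'],4),a['wrist_force'],a['moment'],Rq(a['orientation']).as_matrix().round(4))
E
```

```text
t: 6.82
tcp_pos: [0.5961, -0.3524, 0.165]
orientation: [-0.0, 0.672, 0.741, 0.0]
wrist_force: [0.1, 0.5, -1.0]
opening: 0.0119
grip_force: 59.0
pin 0.78 [ 0.5994 -0.351   0.1554] [257.7 243.4]
stow_hole 0.67 [ 0.5945 -0.3116  0.0463] [255.2 135.2]
[ 0.596  -0.3533  0.1652] [ 0.76868029 -0.41710047 -0.86181656] [-0.03825597  0.02756238  0.01631334] [[-9.600e-02  9.954e-01  2.000e-04]
 [ 9.954e-01  9.600e-02 -2.000e-04]
 [-2.000e-04  2.000e-04 -1.000e+00]]
```

View pics/w3.png

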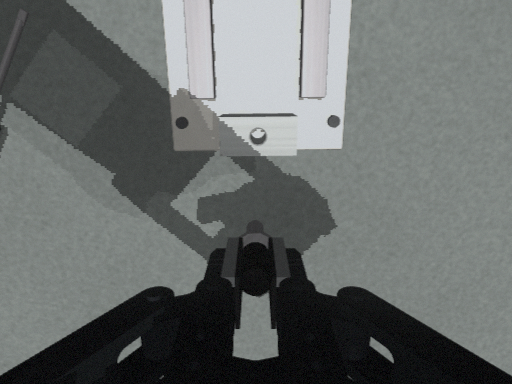

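Run:
```python
from h import *
p=bot.capture('wrist');g=p['img'].sum(2).astype(int)
print(g[126:144,246:270]//8)
print(ray(p,257.8,134.5,.048)); print(np.round(p['world_from_camera'],4))
im=cv2.cvtColor(cv2.imread('pics/w1.png'),cv2.COLOR_BGR2GRAY);print(im[164:196,240:268].astype(int)//3)
```

```text
[[73 73 72 73 73 73 73 73 69 62 60 56 56 56 61 69 72 73 73 73 73 74 73 73]
 [73 74 73 73 74 74 70 58 51 50 47 47 47 48 50 51 57 67 74 75 73 74 73 74]
 [74 74 74 74 75 70 59 51 49 45 58 75 74 75 74 65 49 56 68 74 74 74 75 75]
 [75 74 74 74 73 62 50 49 45 45 60 77 77 77 67 47 45 48 55 68 76 75 75 75]
 [75 73 75 73 63 51 51 49 58 75 76 77 77 76 66 45 44 45 49 57 68 74 75 74]
 [76 75 76 69 56 51 53 50 60 77 77 76 77 76 75 74 74 74 64 44 63 75 76 75]
 [75 76 75 67 45 54 76 76 76 77 77 77 76 76 77 76 76 72 53 38 55 69 75 76]
 [74 75 73 63 44 38 64 77 76 77 77 77 77 76 76 75 77 66 36 34 52 68 75 75]
 [74 74 71 58 39 27 46 69 77 77 76 77 77 76 76 76 69 46 26 33 53 68 74 75]
 [74 76 70 57 37 25 27 48 69 76 77 78 77 77 77 70 48 29 27 34 51 65 74 75]
 [74 73 69 56 43 25 27 29 38 52 70 76 72 60 47 33 29 29 26 32 51 66 73 73]
 [71 72 69 61 43 26 28 27 28 30 33 35 34 33 30 27 27 28 26 37 56 69 71 72]
 [73 72 73 65 47 34 26 26 27 27 28 29 28 28 28 27 28 27 29 40 59 70 73 73]
 [73 74 73 69 58 45 30 25 27 27 28 28 28 26 28 27 28 31 40 53 65 73 75 74]
 [74 74 74 74 67 55 45 28 27 27 27 28 29 28 28 28 
[... 2578 characters left out ...]
2 41 42 37 22 12 14 14 13 15 13 16 13 14 13 15 14 30 41 42 43
  41 41 42 42]
 [41 41 42 42 42 42 40 34 18 16 14 14 14 14 14 14 15 15 15 23 36 41 42 42
  42 41 41 41]
 [41 41 41 40 40 40 40 39 35 21 14 14 13 13 16 12 14 19 31 39 40 39 41 41
  40 41 40 39]
 [42 41 42 41 41 41 40 41 41 40 35 22 15 15 17 20 28 35 41 42 41 41 40 42
  41 42 41 41]
 [42 41 42 42 42 41 41 41 42 42 41 41 41 41 41 40 41 41 41 41 42 42 41 42
  42 43 42 42]
 [41 41 40 41 41 41 41 40 41 41 41 41 40 40 41 41 41 40 40 41 40 40 40 41
  41 41 40 40]
 [40 40 40 40 40 39 40 39 40 39 40 39 41 40 39 41 40 40 40 39 40 39 39 40
  41 40 40 40]
 [41 40 41 41 42 40 41 41 41 41 41 42 41 42 40 41 40 42 41 41 41 42 41 41
  42 42 42 41]]
```

Run:
```python
from h import *
p=bot.capture('wrist')
q=dict(p);q['world_from_camera']=np.array([[0.9954,-0.0925,-0.030,0.5502],[0.0965,0.952,0.2903,0.1383],[0.0018,-0.2915,0.9565,0.3535],[0,0,0,1]])
# derive exact: cam pose in w1 = shift by tcp difference
T=np.array(p['world_from_camera']);a=bot.sense();T[:3,3]+=np.array([.5553,.0644,.2104])-a['tcp_pos'];q['world_from_camera']=T
print('w1 pin top',ray(q,253,185,.078), 'mid', ray(q,253,178,.065),T[:3,3])
print('now tip', ray(p,255,224,a['tcp_pos'][2]-.0077-.034), a['tcp_pos'])
g=p['img'].sum(2)//3;cv2.imwrite('pics/c.png',cv2.resize(cv2.cvtColor(p['img'],cv2.COLOR_RGB2BGR)[210:300,210:300],None,fx=6,fy=6))
```

```text
w1 pin top [0.55624329 0.06131326 0.078     ] mid [0.55592519 0.0640929  0.065     ] [0.55010811 0.13844819 0.35372792]
now tip [ 0.59830793 -0.35499975  0.12338867] [ 0.59594108 -0.35350537  0.16508867]
```

View pics/c.png

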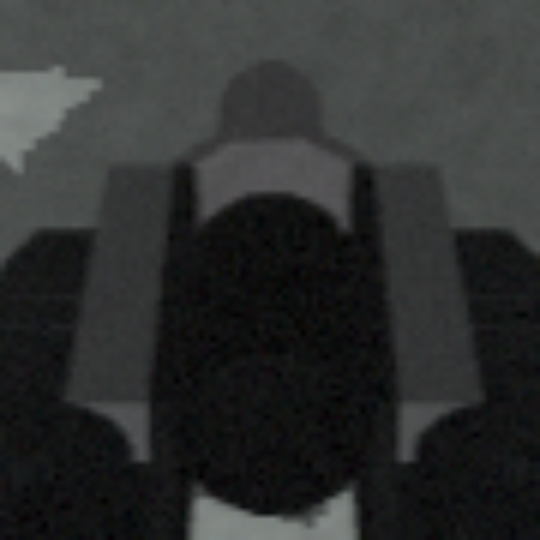

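Run:
```python
from h import *
p=bot.capture('wrist');a=bot.sense();z=a['tcp_pos'][2]-.0557
print('collar',ray(p,255.3,233,z+.052)-[.001,.011,0],'shank',ray(p,255,220,z+.021)-[.0005,.005,0],a['tcp_pos'],p['fx'],p['cx'])
to([.5955,-.3110,.110],6)
```

```text
collar [ 0.59630534 -0.35510884  0.16142358] shank [ 0.59725206 -0.35476772  0.13042358] [ 0.5959414  -0.35360469  0.16512358] 335.98179908100525 255.11413797992486
[1.415 0.121 1.837] [ 0.001  0.002 -0.086]
```

```bash
python3 -m handwheel '[1,1.44,0.12,0.9,0,0,-0.08,1,1.44,0.12,1.8,0,0,-0.08,1,1.44,0.12,2.2,0,0,-0.08,1,1.44,0.12,2.2,0,0,-0.08,1,1.44,0.12,2.2,0,0,-0.08]'
python3 -c "
from h import *
to([.5954,-.3104,.055],6);print(bot.sense()['wrist_force'])"
```

```text
t: 7.85
tcp_pos: [0.5961, -0.3113, 0.1005]
orientation: [0.001, 0.67, 0.743, 0.0]
wrist_force: [-0.8, -0.5, -0.6]
opening: 0.0118
grip_force: 59.0
[ 0.034 -0.022  1.517] [ 0.016  0.014 -0.011]
[-0.80192709 -0.45120688 -0.64219101]
```

```bash
python3 -m handwheel '[1,0.03,-0.02,0.2,0,0,0,1,0.03,-0.02,0.4,0,0,0,1,0.03,-0.02,0.6,0,0,0,1,0.03,-0.02,0.8,0,0,0,1,0.03,-0.02,0.8,0,0,0]'
```

```text
t: 8.48
tcp_pos: [0.5943, -0.3096, 0.0742]
orientation: [-0.0, 0.669, 0.743, -0.0]
wrist_force: [-0.4, -1.8, -2.3]
opening: 0.012
grip_force: 58.9
```

```bash
python3 -m handwheel '[1,0,0,0.2,0,0,0,1,0,0,0.4,0,0,0,1,0,0,0.55,0,0,0,1,0,0,0.65,0,0,0,1,0,0,0.68,0,0,0,1,0,0,0.68,0,0,0]'
```

```text
t: 9.22
tcp_pos: [0.5947, -0.3099, 0.0557]
orientation: [0.0, 0.669, 0.743, -0.0]
wrist_force: [-3.6, -1.3, 5.9]
opening: 0.0116
grip_force: 59.7
```

```bash
python3 -m handwheel '[-1,0,0,0,0,0,0,-1,0,0,0,0,0,0,-1,0,0,0,0,0,0,-1,0,0,-1.5,0,0,0,-1,0,0,-3.5,0,0,0,-1,0,0,-4.5,0,0,0,-1,4.48,0,-4.5,0,0,0,-1,4.48,0,-4.5,0,0,0,-1,4.48,0,-4.5,0,0,0,-1,4.48,0,-4.5,0,0,0]'
python3 - <<'E'
from h import *
p=bot.capture('wrist');save(p,'w4')
for n in ['pin','shuttle_knob','bay0']:
    for d in bot.mark_of(p,n)[:5]: print(n,round(d['conf'],2),np.round(d['point'],4),np.round(proj(p,d['point']),1))
p=bot.capture('top')
for n in ['pin','shuttle_knob','cart0']:
    for d in bot.mark_of(p,n)[:5]: print(n,round(d['conf'],2),np.round(d['point'],4),np.round(proj(p,d['point']),1))
to([.580,-.176,.07],6)
E
```

```text
t: 10.48
tcp_pos: [0.5808, -0.1753, 0.1896]
orientation: [0.0, 0.669, 0.743, -0.0]
wrist_force: [0.3, -0.1, 0.4]
opening: 0.0857
grip_force: 0.0
pin 0.8 [ 0.5946 -0.3096  0.0497] [252.3 311.4]
shuttle_knob 0.84 [ 0.578  -0.1745  0.0854] [248.6 189.5]
bay0 0.95 [ 0.565  -0.0384  0.0413] [250.4   4.1]
bay0 0.71 [ 0.5715 -0.1363  0.0435] [246.3 132.1]
bay0 0.59 [ 0.5653 -0.0907  0.0384] [244.4  75.3]
shuttle_knob 0.63 [ 0.5754 -0.1744  0.0855] [349.7 172.9]
shuttle_knob 0.16 [ 0.7712  0.0534 -0.0008] [279.7 117.5]
cart0 0.83 [0.4396 0.386  0.0032] [180.6 209.7]
cart0 0.75 [ 0.4383  0.2424 -0.0054] [222.5 211.3]
cart0 0.74 [0.5293 0.5824 0.0008] [124.9 182. ]
cart0 0.73 [ 0.2245  0.34   -0.0026] [191.9 272.9]
cart0 0.7 [ 0.5567  0.2377 -0.0026] [225.  177.2]
[ 0.022 -0.021  3.982] [-0.002 -0.001 -0.017]
```

View pics/w4.png

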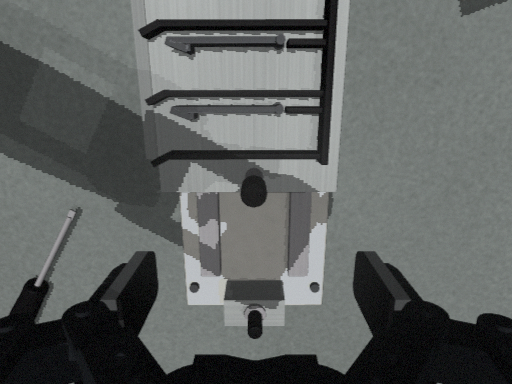

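```bash
python3 -m handwheel '[-1,0,0,2,0,0,0,-1,0,0,3.5,0,0,0,-1,0,0,3.98,0,0,0,-1,0,0,3.98,0,0,0,0.4,0,0,3.98,0,0,0,1,0,0,3.98,0,0,0,1,0,0,3.98,0,0,0,1,0,0,3.98,0,0,0,1,0,0,3.98,0,0,0]' && python3 -m handwheel '[1,-0.2,0,0,0,0,0,1,-0.6,0,0,0,0,0,1,-1,0,0,0,0,0,1,-1.4,0,0,0,0,0,1,-1.8,0,0,0,0,0,1,-2.2,0,0,0,0,0,1,-2.5,0,0,0,0,0,1,-2.8,0,0,0,0,0,1,-3,0,0,0,0,0,1,-3.1,0,0,0,0,0,1,-3.1,0,0,0,0,0]'
```

```text
t: 12.0
tcp_pos: [0.5795, -0.1762, 0.0715]
orientation: [-0.001, 0.669, 0.743, -0.001]
wrist_force: [-6.7, 0.1, 8.0]
opening: 0.0182
grip_force: 58.9
t: 13.38
tcp_pos: [0.589, -0.2655, 0.0714]
orientation: [-0.004, 0.669, 0.743, 0.001]
wrist_force: [-8.0, 10.0, 12.2]
opening: 0.0183
grip_force: 59.4
```

```bash
python3 -m handwheel '[-1,0,0,0,0,0,0,-1,0,0,0,0,0,0,-1,0,0,0,0,0,0,-1,0,0,-1.5,0,0,0,-1,0,0,-3.5,0,0,0,-1,0,0,-5,0,0,0,-1,12.4,-1.7,-7.6,0,0,0,-1,12.4,-1.7,-7.6,0,0,0,-1,12.4,-1.7,-7.6,0,0,0,-1,12.4,-1.7,-7.6,0,0,0,-1,12.4,-1.7,-7.6,0,0,0,-1,12.4,-1.7,-7.6,0,0,0,-1,12.4,-1.7,-7.6,0,0,0,-1,12.4,-1.7,-7.6,0,0,0,-1,12.4,-1.7,-7.6,0,0,0,-1,12.4,-1.7,-7.6,0,0,0]'
python3 - <<'E'
from h import *
p=bot.capture('top');save(p,'top2')
for n in ['pin','shuttle_knob','cart0','bay0']:
    for d in bot.mark_of(p,n)[:5]: print(n,round(d['conf'],2),np.round(d['point'],4),np.round(proj(p,d['point']),1))
p=bot.capture('wrist');save(p,'w5')
for n in ['cart0']:
    for d in bot.mark_of(p,n)[:5]: print(n,round(d['conf'],2),np.round(d['point'],4),np.round(proj(p,d['point']),1))
E
```

```text
t: 15.38
tcp_pos: [0.5012, 0.0951, 0.2975]
orientation: [-0.0, 0.67, 0.742, -0.0]
wrist_force: [-0.2, -0.6, -0.5]
opening: 0.0856
grip_force: 0.0
pin 0.62 [ 0.5931 -0.31    0.0468] [387.3 169.9]
pin 0.44 [ 0.3573 -0.3248  0.0029] [386.5 239.6]
shuttle_knob 0.81 [ 0.5824 -0.2669  0.0866] [378.1 171.5]
shuttle_knob 0.25 [ 0.3559 -0.3257  0.0056] [387.  240.1]
cart0 0.8 [ 0.2257  0.3407 -0.0014] [191.7 272.6]
cart0 0.79 [0.4382 0.3866 0.0016] [180.5 210.1]
cart0 0.73 [ 0.5594  0.2379 -0.0018] [224.9 176.4]
cart0 0.7 [ 0.4381  0.246  -0.0065] [221.5 211.3]
cart0 0.64 [0.5282 0.583  0.0012] [124.6 182.3]
bay0 0.93 [ 0.5833 -0.226   0.043 ] [362.  172.2]
bay0 0.84 [ 0.5756 -0.1731  0.0406] [346.1 174.1]
bay0 0.75 [ 0.5754 -0.1237  0.0401] [331.4 173.7]
bay0 0.61 [ 0.5688 -0.0772  0.0426] [317.8 175.2]
cart0 0.66 [5.591e-01 2.375e-01 4.000e-04] [313.1  37.3]
cart0 0.57 [0.4389 0.2487 0.0024] [213.8  15.2]
cart0 0.53 [ 7.641e-01  5.230e-02 -5.000e-04] [439.  199.4]
```

View pics/w5.png

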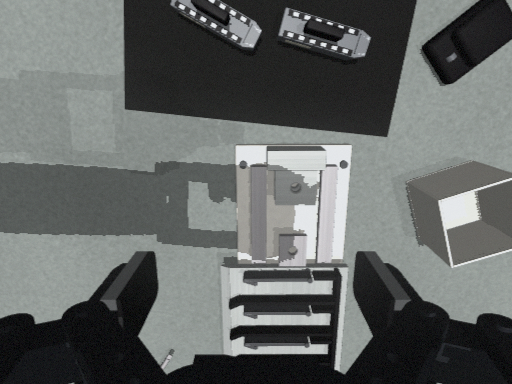

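```bash
python3 -c "
from h import *
to([.559,.2377,.2],81)"
```

```text
[4.491 2.41  3.272] [-1.0000e-03 -1.0000e-03 -1.2509e+01]
```

```bash
python3 -m handwheel '[-1,4.49,2.41,3.27,0,0,-12.5,-1,4.49,2.41,3.27,0,0,-12.5,-1,4.49,2.41,3.27,0,0,-12.5,-1,4.49,2.41,3.27,0,0,-12.5,-1,4.49,2.41,3.27,0,0,-12.5,-1,4.49,2.41,3.27,0,0,-12.5,-1,4.49,2.41,3.27,0,0,-12.5,-1,4.49,2.41,3.27,0,0,-12.5,-1,4.49,2.41,3.27,0,0,-12.5]'
cat > cart.py <<'E'
from h import *
import sys
zb=float(sys.argv[1]) if len(sys.argv)>1 else 0
p=bot.capture('wrist');save(p,'wc')
a=bot.sense();y=Rq(a['orientation']).as_matrix()[:,1];print('tcp',np.round(a['tcp_pos'],4),'yaw',np.degrees(np.arctan2(y[1],y[0])).round(2))
for d in bot.mark_of(p,'cart0')[:3]: print(round(d['conf'],2),np.round(d['point'],4),np.round(proj(p,d['point']),1))
for d in bot.outline_of(p,'cart0')[:3]:
    m=d['mask'].astype(np.uint8)
    g=p['img'].max(2)
    rib=((m>0)&(g<60)).astype(np.uint8)
    rib=cv2.morphologyEx(rib,cv2.MORPH_OPEN,np.ones((5,5),np.uint8))
    out=[round(d['conf'],2)]
    for mm,zz in ((m,zb+.034),(rib,zb+.062)):
        v,u=np.nonzero(mm)
        if len(u)<50: continue
        P=np.array([ray(p,i,j,zz)[:2] for i,j in zip(u,v)]).astype(np.float32)*1000
        r=cv2.minAreaRect(P);out.append([np.round(r[0],1),np.round(r[1],1),round(r[2],1)])
    print(out)
E
python3 cart.py
```

```text
t: 16.85
tcp_pos: [0.5589, 0.2379, 0.2001]
orientation: [0.0, 0.08, 0.997, 0.0]
wrist_force: [0.3, 0.2, -0.1]
opening: 0.0854
grip_force: 0.0
tcp [0.5589 0.2379 0.2001] yaw 80.85
0.84 [0.4368 0.2487 0.0008] [245.2  33.6]
0.68 [ 0.5613  0.2374 -0.0025] [254.6 164.2]
0.64 [7.681e-01 5.260e-02 7.000e-04] [134.5 348.9]
[0.8, [array([453.4, 241.1]), array([30.9, 84. ]), 68.1], [array([442.3, 244.4]), array([ 5.1, 40.8]), 75.6]]
[0.73, [array([443. , 373.8]), array([ 31.4, 102.5]), 12.5]]
[0.64, [array([564.9, 238. ]), array([ 30.9, 102.6]), 81.2], [array([558.6, 234.6]), array([15.9, 42.8]), 80.8]]
```

View pics/wc.png

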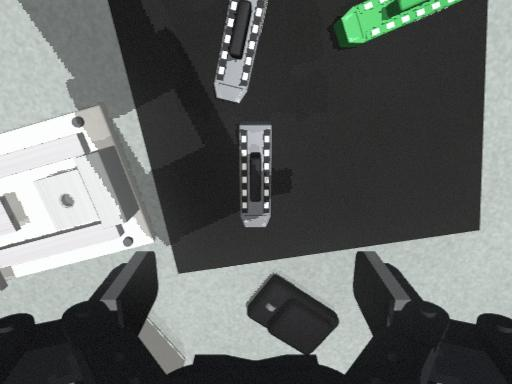

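```bash
python3 -m handwheel '[-1,-0.03,0,2,0,0,0,-1,-0.03,0,4,0,0,0,-1,-0.03,0,5,0,0,0,-1,-0.03,0,5.36,0,0,0,-1,-0.03,0,5.36,0,0,0,0.4,-0.03,0,5.36,0,0,0,1,-0.03,0,5.36,0,0,0,1,-0.03,0,5.36,0,0,0,1,-0.03,0,5.36,0,0,0,1,-0.03,0,5.36,0,0,0]'; python3 -m handwheel '[1,0,0,-1,0,0,0,1,0,0,-3,0,0,0,1,0,0,-4.5,0,0,0,1,0,0,-4.5,0,0,0]'
python3 cart.py .15
```

```text
t: 18.25
tcp_pos: [0.5602, 0.2378, 0.0399]
orientation: [0.0, 0.079, 0.997, 0.0]
wrist_force: [0.1, -0.9, 2.8]
opening: 0.0088
grip_force: 60.7
t: 18.75
tcp_pos: [0.5625, 0.2386, 0.1796]
orientation: [0.004, 0.079, 0.997, 0.002]
wrist_force: [0.2, -0.1, -1.1]
opening: 0.0089
grip_force: 60.2
tcp [0.5607 0.238  0.1761] yaw 80.96
0.74 [0.4408 0.2487 0.004 ] [243.3  27.9]
0.64 [0.5635 0.2373 0.1404] [252.5 221.2]
[0.74, [array([474. , 304.1]), array([40. , 12.4]), 81.0]]
[0.69, [array([474.3, 244.7]), array([14.9, 35.8]), 67.4], [array([471.4, 246.3]), array([ 2.7, 13.2]), 80.0]]
[0.6, [array([561.2, 239.2]), array([27.7, 98.7]), 81.0], [array([541.1, 242. ]), array([20. , 67.2]), 80.5]]
```

View pics/wc.png

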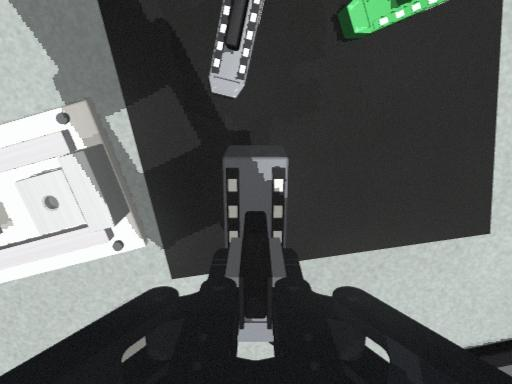

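```bash
python3 -c "
from h import *
to([.411,-.093,.16],96)"
```

```text
[  3.125 -11.648   0.429] [-0.01  -0.034 -2.506]
```

```bash
python3 -m handwheel '[1,3.12,-11.65,0.4,0,0,-2.5,1,3.12,-11.65,0.4,0,0,-2.5,1,3.12,-11.65,0.4,0,0,-2.5,1,3.12,-11.65,0.4,0,0,-2.5,1,3.12,-11.65,0.4,0,0,-2.5,1,3.12,-11.65,0.4,0,0,-2.5,1,3.12,-11.65,0.4,0,0,-2.5,1,3.12,-11.65,0.4,0,0,-2.5,1,3.12,-11.65,0.4,0,0,-2.5]'
python3 - <<'E'
from h import *
p=bot.capture('top');save(p,'top3')
for n in ['shuttle_knob','cart0','bay0']:
    for d in bot.mark_of(p,n)[:6]: print(n,round(d['conf'],2),np.round(d['point'],4),np.round(proj(p,d['point']),1))
p=bot.capture('side');save(p,'side3')
for n in ['shuttle_knob','cart0','bay0']:
    for d in bot.mark_of(p,n)[:6]: print(n,round(d['conf'],2),np.round(d['point'],4),np.round(proj(p,d['point']),1))
to([.411,-.093,.083],96)
im=cv2.cvtColor(bot.capture('top')['img'],cv2.COLOR_RGB2BGR)
cv2.imwrite('pics/top3c.png',cv2.resize(im[140:230,260:400],None,fx=5,fy=5,interpolation=cv2.INTER_CUBIC))
E
```

```text
t: 20.02
tcp_pos: [0.4125, -0.0915, 0.1615]
orientation: [-0.001, -0.053, 0.999, 0.001]
wrist_force: [-1.0, 0.5, -2.4]
opening: 0.0085
grip_force: 60.3
shuttle_knob 0.89 [ 0.5841 -0.2647  0.0876] [377.5 171. ]
cart0 0.83 [ 0.4384  0.3848 -0.0007] [181.1 210. ]
cart0 0.62 [ 0.4102 -0.0929  0.1172] [325.5 223.2]
cart0 0.55 [0.527  0.5833 0.0014] [124.5 182.7]
cart0 0.5 [ 0.4405  0.244  -0.0024] [222.  210.6]
cart0 0.5 [0.2232 0.341  0.0019] [191.4 273.4]
cart0 0.33 [ 0.3567 -0.326   0.0013] [386.7 239.8]
bay0 0.89 [ 0.5686 -0.077   0.0445] [317.8 175.2]
bay0 0.74 [ 0.4105 -0.095   0.12  ] [326.3 223.1]
bay0 0.67 [ 0.5834 -0.2239  0.0409] [361.2 172.2]
bay0 0.67 [ 0.576  -0.1722  0.0422] [345.9 173.9]
bay0 0.55 [ 0.5723 -0.1254  0.0379] [331.8 174.7]
shuttle_knob 0.84 [ 0.5903 -0.2647  0.0789] [353.5 300.6]
cart0 0.86 [ 0.415  -0.0882  0.1251] [253.1 248. ]
cart0 0.64 [ 0.4437  0.2457 -0.0018] [228.3 201.4]
cart0 0.63 [0.2296 0.3392 0.0018] [156.  195.6]
cart0 0.57 [0.4379 0.3858 0.0034] [215.7 175.8]
bay0 0.88 [ 0.5806 -0.175   0.0401] [328.8 282.4]
bay0 0.88 [ 0.568  -0.072   0.0387] [306.6 254.1]
bay0 0.74 [ 0.5843 -0.2276  0.0361] [340.2 300.1]
bay0 0.57 [ 0.5746 -0.1221  0.04  ] [317.2 267.2]
[ 0.055 -0.013  2.645] [-0.  0. -0.]
```

View pics/top3c.png

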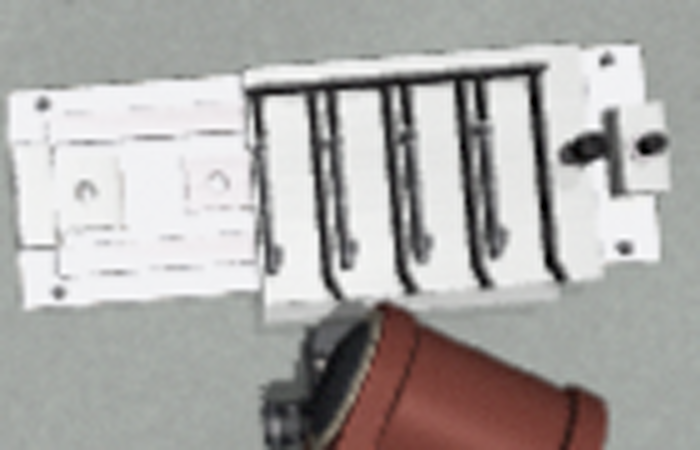

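```bash
python3 -m handwheel '[1,0,0.01,1,0,0,0,1,0,0.01,2,0,0,0,1,0,0.01,2.55,0,0,0,1,0,0.01,2.55,0,0,0,1,0,0.01,2.55,0,0,0]'
python3 - <<'E'
from h import *
to([.569,-.075,.080],96)
s=bot.sense();print(s['tcp_pos'],s['wrist_force'])
E
```

```text
t: 21.1
tcp_pos: [0.4133, -0.0928, 0.087]
orientation: [0.001, -0.052, 0.999, -0.0]
wrist_force: [0.7, 0.2, -2.6]
opening: 0.0085
grip_force: 60.2
[-5.222  0.051  0.244] [-0.01   0.017 -0.006]
[ 0.41332102 -0.092783    0.08704195] [ 0.66100515  0.16713878 -2.55688831]
```

```bash
python3 -m handwheel '[1,-0.3,0.03,0.1,0,0,0,1,-0.6,0.04,0.14,0,0,0,1,-0.9,0.05,0.16,0,0,0,1,-1.2,0.05,0.18,0,0,0,1,-1.5,0.05,0.18,0,0,0,1,-1.5,0.05,0.18,0,0,0]'; python3 -c "
from h import *
to([.569,-.075,.080],96)"
```

```text
t: 21.85
tcp_pos: [0.4577, -0.0862, 0.0805]
orientation: [-0.0, -0.052, 0.999, -0.0]
wrist_force: [-0.8, -0.1, -2.2]
opening: 0.0086
grip_force: 60.2
[-3.73  -0.016  0.016] [-0.    -0.001 -0.002]
```

```bash
python3 -m handwheel '[1,-0.3,0,0,0,0,0,1,-0.6,0,0,0,0,0,1,-0.9,0,0,0,0,0,1,-1.2,0,0,0,0,0,1,-1.5,0,0,0,0,0,1,-1.8,0,0,0,0,0,1,-2.1,0,0,0,0,0,1,-2.1,0,0,0,0,0]'; python3 -c "
from h import *
to([.569,-.075,.080],96)"
```

```text
t: 22.85
tcp_pos: [0.521, -0.0797, 0.0807]
orientation: [0.001, -0.052, 0.999, -0.0]
wrist_force: [0.9, -2.3, -2.0]
opening: 0.0089
grip_force: 60.1
[-1.609 -0.012  0.028] [-0.003  0.019 -0.004]
```

```bash
python3 -m handwheel '[1,-0.3,0,0,0,0,0,1,-0.6,0,0,0,0,0,1,-0.9,0,0,0,0,0,1,-1.2,0,0,0,0,0,1,-1.4,0,0,0,0,0,1,-1.4,0,0,0,0,0]'; python3 -m handwheel '[1,-0.1,0,0,0,0,0,1,-0.2,0,0,0,0,0,1,-0.25,0,0,0,0,0,1,-0.3,0,0,0,0,0,1,-0.3,0,0,0,0,0]'; python3 -c "
from h import *
to([.569,-.075,.080],96)"
```

```text
t: 23.6
tcp_pos: [0.5625, -0.0753, 0.0806]
orientation: [0.001, -0.052, 0.999, -0.0]
wrist_force: [1.3, -2.1, -2.1]
opening: 0.0088
grip_force: 60.2
t: 24.22
tcp_pos: [0.5697, -0.0741, 0.0802]
orientation: [-0.001, -0.052, 0.999, 0.0]
wrist_force: [-3.7, -0.3, 0.2]
opening: 0.0086
grip_force: 60.6
[ 0.026 -0.027  0.008] [ 0.008 -0.019 -0.005]
```

```bash
python3 -m handwheel '[1,-0.08,0,0,0,0,0,1,-0.15,0,0,0,0,0,1,-0.15,0,0,0,0,0]'; python3 cart.py .04
```

```text
t: 24.6
tcp_pos: [0.5701, -0.0741, 0.0803]
orientation: [-0.007, -0.052, 0.999, 0.0]
wrist_force: [-20.7, -0.9, 13.1]
opening: 0.009
grip_force: 62.4
tcp [ 0.5701 -0.0741  0.0803] yaw 96.0
0.89 [ 0.5696 -0.0733  0.0418] [257.  220.4]
[0.56, [array([573.8, -73.9]), array([105.1,  30. ]), 6.0], [array([554.8, -76.1]), array([72.7, 22.7]), 6.3]]
```

View pics/wc.png

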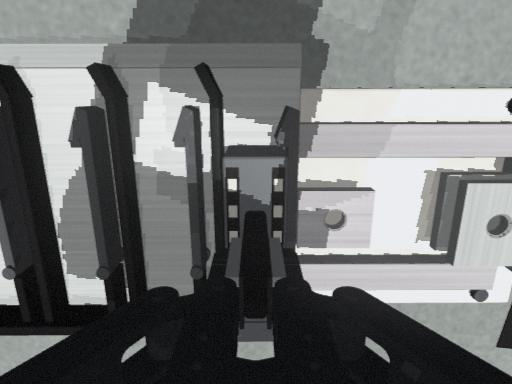

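```bash
python3 -m handwheel '[-1,0.1,0,0,0,0,0,-1,0.1,0,0,0,0,0,-1,0.1,0,0,0,0,0,-1,0.1,0,-1.5,0,0,0,-1,0.1,0,-3,0,0,0,-1,0.1,0,-4,0,0,0,-1,0.1,0,-4,0,0,0]'
python3 - <<'E'
from h import *
p=bot.capture('top')
for n in ['cart0']:
    for d in bot.mark_of(p,n)[:6]: print(n,round(d['conf'],2),np.round(d['point'],4),np.round(proj(p,d['point']),1))
to([.441,.246,.2],67)
E
```

```text
t: 25.62
tcp_pos: [0.5742, -0.0746, 0.2042]
orientation: [0.004, -0.052, 0.999, -0.001]
wrist_force: [-0.1, 0.1, 0.2]
opening: 0.0851
grip_force: 0.0
cart0 0.87 [0.223  0.3401 0.0009] [191.7 273.5]
cart0 0.69 [0.4408 0.3839 0.0016] [181.3 209.3]
cart0 0.55 [0.5258 0.5806 0.0031] [125.1 183. ]
[ 3.2270e+00  1.1066e+01 -6.0000e-03] [ 1.000e-03 -3.000e-03  4.828e+00]
```

```bash
python3 -m handwheel '[-1,3.23,11.07,0,0,0,4.83,-1,3.23,11.07,0,0,0,4.83,-1,3.23,11.07,0,0,0,4.83,-1,3.23,11.07,0,0,0,4.83,-1,3.23,11.07,0,0,0,4.83,-1,3.23,11.07,0,0,0,4.83,-1,3.23,11.07,0,0,0,4.83,-1,3.23,11.07,0,0,0,4.83,-1,3.23,11.07,0,0,0,4.83,-1,3.23,11.07,0,0,0,4.83]'; python3 cart.py
```

```text
t: 26.98
tcp_pos: [0.4414, 0.2451, 0.2002]
orientation: [-0.0, 0.2, 0.98, -0.0]
wrist_force: [0.3, 0.2, -0.4]
opening: 0.0853
grip_force: 0.0
tcp [0.4414 0.2452 0.2003] yaw 66.89
0.87 [0.4361 0.3829 0.0029] [381.2 104.1]
0.64 [0.4357 0.2479 0.0032] [254.5 157.1]
0.29 [0.7356 0.2562 0.0021] [353.6 369.3]
[0.77, [array([445. , 243.9]), array([ 29.4, 102.3]), 67.6], [array([439.4, 245.9]), array([ 8.7, 41.7]), 67.1]]
[0.6, [array([438.2, 378.3]), array([ 36.8, 102.6]), 13.2]]
```

View pics/wc.png

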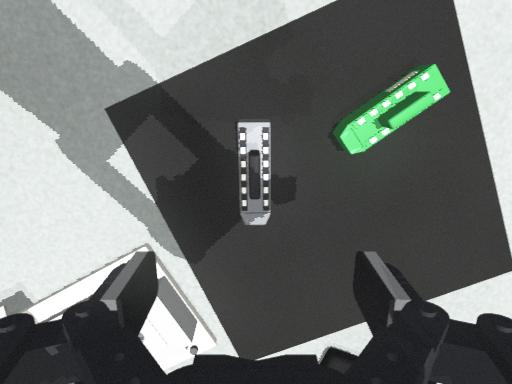

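```bash
python3 -m handwheel '[-1,0,0,2,0,0,-0.08,-1,0,0,4,0,0,-0.08,-1,0,0,5,0,0,-0.08,-1,0,0,5.34,0,0,-0.08,-1,0,0,5.34,0,0,-0.08,0.4,0,0,5.34,0,0,-0.08,1,0,0,5.34,0,0,-0.08,1,0,0,5.34,0,0,-0.08,1,0,0,5.34,0,0,-0.08,1,0,0,5.34,0,0,-0.08]'; python3 -m handwheel '[1,0,0,-1,0,0,0,1,0,0,-3,0,0,0,1,0,0,-4.5,0,0,0,1,0,0,-4.5,0,0,0]'
python3 cart.py .15; python3 -c "
from h import *
to([.423,-.191,.16],96)"
```

```text
t: 28.38
tcp_pos: [0.4411, 0.246, 0.0404]
orientation: [0.0, 0.195, 0.981, -0.0]
wrist_force: [-0.9, -0.7, 1.6]
opening: 0.0087
grip_force: 61.4
t: 28.88
tcp_pos: [0.4436, 0.247, 0.18]
orientation: [0.004, 0.195, 0.981, 0.002]
wrist_force: [0.3, -0.8, -1.4]
opening: 0.0086
grip_force: 61.0
tcp [0.4419 0.2464 0.1768] yaw 67.46
0.94 [0.4368 0.387  0.0035] [390.4 102.7]
0.89 [0.4402 0.2517 0.1422] [258.6 212.4]
[0.8, [array([405.6, 324.5]), array([18.4, 50. ]), 13.7]]
[0.6, [array([442. , 248.5]), array([27.7, 98.1]), 67.4], [array([427.3, 254. ]), array([19.6, 58. ]), 67.0]]
[ -5.057 -13.657   0.461] [-0.015 -0.027 -4.756]
```

```bash
python3 -m handwheel '[1,-5.1,-13.65,0.45,0,0,-4.75,1,-5.1,-13.65,0.45,0,0,-4.75,1,-5.1,-13.65,0.45,0,0,-4.75,1,-5.1,-13.65,0.45,0,0,-4.75,1,-5.1,-13.65,0.45,0,0,-4.75,1,-5.1,-13.65,0.45,0,0,-4.75,1,-5.1,-13.65,0.45,0,0,-4.75,1,-5.1,-13.65,0.45,0,0,-4.75,1,-5.1,-13.65,0.45,0,0,-4.75,1,-5.1,-13.65,0.45,0,0,-4.75,1,-5.1,-13.65,0.45,0,0,-4.75]'
python3 - <<'E'
from h import *
print(bot.sense()['opening'])
for c in ['top','side']:
  p=bot.capture(c)
  for n in ['cart0','bay0']:
    for d in bot.mark_of(p,n)[:6]: print(n,round(d['conf'],2),np.round(d['point'],4),np.round(proj(p,d['point']),1))
to([.4215,-.1903,.083],96)
E
```

```text
t: 30.4
tcp_pos: [0.4252, -0.1896, 0.161]
orientation: [-0.0, -0.053, 0.999, 0.0]
wrist_force: [0.7, 0.3, -1.6]
opening: 0.0088
grip_force: 60.9
0.008839318115567521
cart0 0.86 [ 0.2254  0.3421 -0.0012] [191.2 272.7]
cart0 0.78 [0.44   0.3845 0.0018] [181.1 209.6]
cart0 0.74 [0.5252 0.5788 0.0011] [125.8 183.2]
cart0 0.64 [ 0.5658 -0.0752  0.0392] [317.  176.1]
cart0 0.58 [ 0.4227 -0.1894  0.1151] [355.8 220.1]
bay0 0.95 [ 0.5693 -0.0787  0.0409] [318.1 175.1]
bay0 0.71 [ 0.5736 -0.127   0.0406] [332.4 174.3]
bay0 0.59 [ 0.5761 -0.1735  0.0388] [346.1 174. ]
bay0 0.55 [ 0.5799 -0.2264  0.0413] [361.9 173.3]
cart0 0.94 [ 0.4282 -0.19    0.1193] [273.5 280.9]
cart0 0.76 [ 0.5701 -0.0709  0.0435] [307.3 252.4]
cart0 0.68 [0.23   0.3411 0.0052] [155.9 194.4]
cart0 0.52 [0.4368 0.3843 0.0021] [215.5 176.4]
bay0 0.79 [ 0.5675 -0.0777  0.0372] [307.2 256.1]
bay0 0.64 [ 0.5758 -0.1241  0.0388] [317.9 267.9]
bay0 0.62 [ 0.5854 -0.2271  0.0381] [340.7 299.3]
bay0 0.6 [ 0.5784 -0.1776  0.0393] [328.5 283.7]
[0.135 0.022 2.629] [-0.002  0.003  0.001]
```

```bash
python3 -m handwheel '[1,0.1,0.02,1,0,0,0,1,0.1,0.02,2,0,0,0,1,0.1,0.02,2.55,0,0,0,1,0.1,0.02,2.55,0,0,0,1,0.1,0.02,2.55,0,0,0]'
python3 -c "
from h import *
to([.5803,-.1736,.0805],96)"
```

```text
t: 31.32
tcp_pos: [0.4232, -0.1911, 0.0865]
orientation: [0.001, -0.052, 0.999, -0.001]
wrist_force: [-0.4, 0.3, -0.8]
opening: 0.0088
grip_force: 60.7
[-5.269  0.036  0.207] [-0.012  0.015 -0.005]
```

```bash
python3 -m handwheel '[1,-0.3,0.03,0.1,0,0,0,1,-0.6,0.04,0.14,0,0,0,1,-0.9,0.04,0.16,0,0,0,1,-1.2,0.04,0.18,0,0,0,1,-1.5,0.04,0.18,0,0,0,1,-1.8,0.04,0.18,0,0,0,1,-2.1,0.04,0.18,0,0,0,1,-2.4,0.04,0.18,0,0,0,1,-2.4,0.04,0.18,0,0,0]'; python3 -c "
from h import *
to([.5803,-.1736,.0805],96)"
```

```text
t: 32.45
tcp_pos: [0.4955, -0.1834, 0.0819]
orientation: [0.001, -0.052, 0.999, -0.002]
wrist_force: [-2.6, -2.2, 4.7]
opening: 0.0088
grip_force: 63.2
[-2.845  0.032  0.05 ] [-0.035  0.013 -0.003]
```

```bash
python3 -m handwheel '[1,-0.3,0,-0.02,0,0,0,1,-0.6,0,-0.02,0,0,0,1,-0.9,0,-0.02,0,0,0,1,-1.2,0,-0.02,0,0,0,1,-1.5,0,-0.02,0,0,0,1,-1.8,0,-0.02,0,0,0,1,-2.1,0,-0.02,0,0,0,1,-2.4,0,-0.02,0,0,0,1,-2.6,0,-0.02,0,0,0,1,-2.6,0,-0.02,0,0,0]'; python3 -c "
from h import *
to([.5803,-.1736,.0805],96)"
```

```text
t: 33.7
tcp_pos: [0.5728, -0.175, 0.082]
orientation: [0.001, -0.052, 0.999, -0.001]
wrist_force: [-1.4, -3.5, 5.3]
opening: 0.0088
grip_force: 63.2
[-0.253  0.022  0.049] [-0.029  0.014 -0.001]
```

```bash
python3 -m handwheel '[1,-0.1,0,0,0,0,0,1,-0.2,0,0,0,0,0,1,-0.3,0,0,0,0,0,1,-0.4,0,0,0,0,0,1,-0.45,0,0,0,0,0,1,-0.45,0,0,0,0,0]'; python3 cart.py .04
```

```text
t: 34.45
tcp_pos: [0.5853, -0.1732, 0.0819]
orientation: [0.0, -0.052, 0.999, -0.001]
wrist_force: [-5.2, -1.4, 6.4]
opening: 0.009
grip_force: 63.5
tcp [ 0.5853 -0.1732  0.0819] yaw 95.96
0.94 [ 0.5699 -0.0752  0.0362] [421.8 207.7]
0.56 [ 0.5759 -0.1678  0.0442] [266.8 206.3]
[0.91, [array([ 584.2, -173.2]), array([104.8,  30.6]), 6.3], [array([ 571. , -175.1]), array([66.1, 22.3]), 5.6]]
[0.82, [array([573.2, -72. ]), array([104. ,  53.9]), 6.0], [array([558.1, -93.1]), array([75.3, 43. ]), 6.3]]
```

View pics/wc.png

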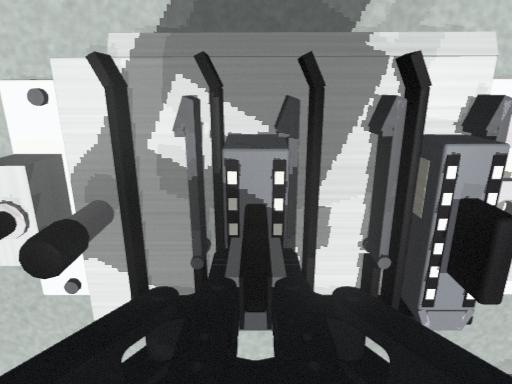

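```bash
python3 -m handwheel '[1,-0.08,0,0,0,0,0,1,-0.15,0,0,0,0,0,1,-0.15,0,0,0,0,0]';python3 cart.py .04
```

```text
t: 34.98
tcp_pos: [0.586, -0.1731, 0.0822]
orientation: [-0.005, -0.052, 0.999, -0.0]
wrist_force: [-19.8, -2.0, 17.4]
opening: 0.0083
grip_force: 65.0
tcp [ 0.5859 -0.1731  0.0822] yaw 95.98
0.91 [ 0.5693 -0.0744  0.0382] [424.7 207.5]
0.67 [ 0.5778 -0.1706  0.044 ] [261.5 208.2]
[0.7, [array([573.7, -72.2]), array([104.,  53.]), 6.4], [array([558.6, -92.9]), array([75.2, 42.7]), 6.2]]
[0.6, [array([ 584.5, -173.1]), array([106.1,  31.1]), 6.4], [array([ 571.9, -174.7]), array([66. , 22.6]), 6.4]]
```

```bash
python3 -m handwheel '[-0.2,0.1,0,0,0,0,0,-0.2,0.1,0,0,0,0,0,-0.2,0.1,0,0,0,0,0,-0.2,0.1,0,-1.5,0,0,0,-0.2,0.1,0,-3,0,0,0,-0.2,0.1,0,-5,0,0,0,-1,0.1,0,-5,0,0,0]'; python3 -c "
from h import *
to([.588,-.2655,.23],6)"
```

```text
t: 36.0
tcp_pos: [0.5898, -0.1733, 0.2379]
orientation: [0.006, -0.052, 0.999, -0.003]
wrist_force: [0.9, 0.2, 0.3]
opening: 0.0677
grip_force: 0.0
[ 0.381 -3.048  0.276] [ 0.04   0.128 14.997]
```

```bash
python3 -m handwheel '[-1,0.4,-3.05,0.27,0,0,15,-1,0.4,-3.05,0.27,0,0,15,-1,0.4,-3.05,0.27,0,0,15,-1,0.4,-3.05,0.27,0,0,15,-1,0.4,-3.05,0.27,0,0,15,-1,0.4,-3.05,0.27,0,0,15,-1,0.4,-3.05,0.27,0,0,15,-1,0.4,-3.05,0.27,0,0,15,-1,0.4,-3.05,0.27,0,0,15,-1,0.4,-3.05,0.27,0,0,15,-1,0.4,-3.05,0.27,0,0,15]'
python3 - <<'E'
from h import *
p=bot.capture('wrist');save(p,'w9')
for n in ['shuttle_knob','pin','cart0','bay0']:
    for d in bot.mark_of(p,n)[:4]: print(n,round(d['conf'],2),np.round(d['point'],4),np.round(proj(p,d['point']),1))
to([.588,-.2655,.0715],6)
E
```

```text
t: 37.38
tcp_pos: [0.5838, -0.2643, 0.2215]
orientation: [-0.001, 0.669, 0.743, -0.0]
wrist_force: [0.1, 0.6, -0.5]
opening: 0.0857
grip_force: 0.0
shuttle_knob 0.58 [ 0.5872 -0.264   0.0843] [256.5 180.1]
pin 0.64 [ 0.5984 -0.3073  0.0484] [262.8 213.7]
cart0 0.67 [ 0.5772 -0.1696  0.0424] [256.4  66.2]
cart0 0.61 [ 0.586  -0.2637  0.0824] [255.1 179.1]
cart0 0.47 [ 0.595  -0.3094  0.0488] [259.2 215.4]
bay0 0.86 [ 0.5834 -0.2248  0.0433] [256.7 128.8]
bay0 0.56 [ 0.5751 -0.127   0.0417] [259.2  13.7]
[-0.047  0.132  5.026] [ 0.    -0.    -0.004]
```

View pics/w9.png

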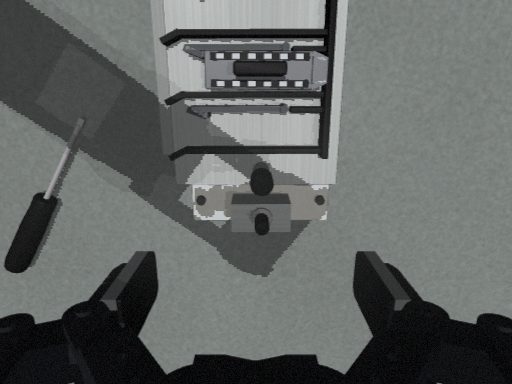

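```bash
python3 -m handwheel '[-1,-0.04,0.13,2,0,0,0,-1,-0.04,0.13,4,0,0,0,-1,-0.04,0.13,5,0,0,0,-1,-0.04,0.13,5,0,0,0,0.4,-0.04,0.13,5,0,0,0,1,-0.04,0.13,5,0,0,0,1,-0.04,0.13,5,0,0,0,1,-0.04,0.13,5,0,0,0,1,-0.04,0.13,5,0,0,0]' && python3 -m handwheel '[1,0.2,0,0,0,0,0,1,0.6,0,0,0,0,0,1,1,0,0,0,0,0,1,1.4,0,0,0,0,0,1,1.8,0,0,0,0,0,1,2.2,0,0,0,0,0,1,2.5,0,0,0,0,0,1,2.8,0,0,0,0,0,1,3,0,0,0,0,0,1,3,0,0,0,0,0]'
```

```text
t: 38.75
tcp_pos: [0.5891, -0.2656, 0.0739]
orientation: [0.001, 0.669, 0.743, 0.001]
wrist_force: [0.7, 2.4, 4.3]
opening: 0.0178
grip_force: 58.7
t: 40.0
tcp_pos: [0.5796, -0.1771, 0.0739]
orientation: [0.002, 0.669, 0.743, -0.0]
wrist_force: [-0.6, -3.5, 6.4]
opening: 0.018
grip_force: 59.4
```

```bash
python3 -m handwheel '[1,0.05,0,0,0,0,0,1,0.1,0,0,0,0,0,1,0.15,0,0,0,0,0,1,0.15,0,0,0,0,0]'
```

```text
t: 40.5
tcp_pos: [0.5795, -0.1761, 0.074]
orientation: [0.005, 0.669, 0.743, -0.002]
wrist_force: [3.6, -14.9, 1.1]
opening: 0.0183
grip_force: 59.0
```

```bash
python3 -m handwheel '[-1,0,0,0,0,0,0,-1,0,0,0,0,0,0,-1,0,0,0,0,0,0,-1,0,0,-1.5,0,0,0,-1,0,0,-3,0,0,0,-1,0,0,-4,0,0,0,-1,-4.5,0,-4,0,0,0,-1,-4.5,0,-4,0,0,0,-1,-4.5,0,-4,0,0,0,-1,-4.5,0,-4,0,0,0,-1,-4.5,0,-4,0,0,0]'
python3 - <<'E'
from h import *
for c in ['top','wrist']:
  p=bot.capture(c)
  for n in ['shuttle_knob','pin','cart0','stow_hole']:
    for d in bot.mark_of(p,n)[:6]: print(n,round(d['conf'],2),np.round(d['point'],4),np.round(proj(p,d['point']),1))
to([.5947,-.3099,.0557],6)
E
```

```text
t: 41.88
tcp_pos: [0.5921, -0.304, 0.1919]
orientation: [-0.001, 0.669, 0.743, 0.0]
wrist_force: [0.6, -0.4, 0.4]
opening: 0.0851
grip_force: 0.0
shuttle_knob 0.85 [ 0.5748 -0.1759  0.0853] [350.1 173.1]
pin 0.54 [ 0.5958 -0.3114  0.0449] [387.5 169.2]
cart0 0.72 [0.5272 0.582  0.0034] [124.7 182.6]
cart0 0.65 [ 0.4404  0.3882 -0.0006] [180.2 209.4]
cart0 0.61 [0.5598 0.0127 0.035 ] [290.8 177.3]
cart0 0.55 [ 0.5687 -0.0867  0.0394] [320.4 175.4]
cart0 0.51 [ 2.233e-01  3.363e-01 -2.000e-04] [192.9 273.4]
stow_hole 0.68 [ 0.5883 -0.3123  0.0483] [388.1 171.3]
shuttle_knob 0.81 [ 0.5785 -0.1754  0.0846] [251.5   2.5]
pin 0.8 [ 0.5969 -0.3079  0.0504] [257.2 182.6]
stow_hole 0.95 [ 0.5944 -0.3092  0.049 ] [254.3 183.3]
[-0.157  0.069  4.556] [ 0.001  0.    -0.004]
```

```bash
python3 -m handwheel '[-1,-0.18,0.07,2,0,0,0,-1,-0.18,0.07,3.5,0,0,0,-1,-0.18,0.07,4.4,0,0,0,-1,-0.18,0.07,4.55,0,0,0,-1,-0.18,0.07,4.55,0,0,0]'; python3 -c "
from h import *
to([.5947,-.3099,.0557],6)"
```

```text
t: 43.0
tcp_pos: [0.5953, -0.3111, 0.0567]
orientation: [0.001, 0.669, 0.743, 0.0]
wrist_force: [0.2, 0.2, 0.2]
opening: 0.0852
grip_force: 0.0
[ 0.042 -0.015  0.034] [ 0.008  0.007 -0.006]
```

```bash
python3 -m handwheel '[0.4,0.03,-0.02,0.03,0,0,0,1,0.03,-0.02,0.03,0,0,0,1,0.03,-0.02,0.03,0,0,0,1,0.03,-0.02,0.03,0,0,0,1,0.03,-0.02,0.03,0,0,0]'; python3 -m handwheel '[1,0,0,-0.5,0,0,0,1,0,0,-1.2,0,0,0,1,0,0,-2,0,0,0,1,0,0,-3.5,0,0,0,1,0,0,-3.5,0,0,0]'; python3 -c "
from h import *
to([.5553,.0629,.12],6)"
```

```text
t: 43.62
tcp_pos: [0.5944, -0.3101, 0.0555]
orientation: [0.0, 0.669, 0.743, 0.0]
wrist_force: [-0.2, 0.4, 1.9]
opening: 0.0114
grip_force: 58.5
t: 44.25
tcp_pos: [0.5969, -0.3115, 0.1675]
orientation: [0.005, 0.669, 0.743, 0.001]
wrist_force: [1.1, 0.6, -0.4]
opening: 0.0119
grip_force: 58.7
[12.567 -0.093  1.499] [ 0.081  0.063 -0.005]
```

```bash
python3 -m handwheel '[1,12.53,-0.05,0,0,0,0,1,12.53,-0.05,0,0,0,0,1,12.53,-0.05,0,0,0,0,1,12.53,-0.05,0,0,0,0,1,12.53,-0.05,0,0,0,0,1,12.53,-0.05,0,0,0,0,1,12.53,-0.05,0,0,0,0,1,12.53,-0.05,0,0,0,0,1,12.53,-0.05,0,0,0,0,1,12.53,-0.05,2,0,0,0,1,12.53,-0.05,2,0,0,0,1,12.53,-0.05,2,0,0,0]'
python3 - <<'E'
from h import *
a=bot.sense();z=a['tcp_pos'][2]-.0557
p=bot.capture('wrist')
for n in ['fork_hole','pin','cart0']:
    for d in bot.mark_of(p,n)[:3]: print(n,round(d['conf'],2),np.round(d['point'],4),np.round(proj(p,d['point']),1))
to([.5550,.0627,.0557],6)
g=p['img'].sum(2)//3
print(g[200:262:2,236:276:2])
E
```

```text
t: 45.75
tcp_pos: [0.5543, 0.0629, 0.101]
orientation: [0.0, 0.67, 0.742, 0.0]
wrist_force: [0.7, -0.6, -1.0]
opening: 0.0117
grip_force: 58.8
fork_hole 0.67 [0.551  0.0628 0.047 ] [246.2 213.5]
pin 0.64 [0.5559 0.0613 0.0936] [253.7 250.4]
[-0.028 -0.013  1.555] [ 0.037  0.005 -0.009]
[[115 117 115 119 116 117 116 115 120 116 114 115 113 114 117 115 119 115
  117 117]
 [119 117 121 116 117 120 118 117 119 118 118 122 118 117 114 116 119 118
  116 118]
 [117 117 116 117 116 117 115 115 118 118 116 118 115 116 119 117 118 118
  119 115]
 [117 116 116 113 118 116 115 109 102 101 100 108 113 117 116 117 116 120
  118 116]
 [116 119 117 118 115 113  98 130 145 144 146 137 107 110 118 115 119 119
  118 120]
 [112 114 114 116 111  96  79  80 104 124 115  82  75  98 106 114 112 111
  115 114]
 [116 116 115 113 100  75  98  80  76  74  80  76  93  80  99 111 112 116
  112 112]
 [112 111 113 109  93  87  74  91  95  97  99  93  74  86  94 104 109 112
  113 111]
 [112 113 115 109  91  86  81  75  75  77  76  76  79  91  91 105 114 115
  113 114]
 [112 114 114 110  97  73  88  84  71  73  77  7
[... 1122 characters left out ...]
  55  23
   38  66]
 [ 66  36  29  45 102  57  24  26  22  24  21  23  27  25  40 106  51  30
   35  67]
 [ 65  33  23  44  41  26  26  23  24  26  25  22  23  26  20  46  53  20
   30  65]
 [ 67  25  27  24  25  20  17  24  21  23  25  19  23  18  24  26  22  27
   28  67]
 [ 66  26  21  24  21  28  21  20  24  23  22  19  20  25  25  26  29  21
   21  65]
 [ 59  27  15  24  25  23  22  22  21  18  19  27  24  23  22  25  25  26
   24  51]
 [ 59  24  19  26  19  20  20  22  19  21  18  19  20  19  24  21  21  23
   23  48]
 [ 52  23  16  21  21  22  18  11  26  19  22  26  21  16  21  21  21  26
   27  47]
 [ 45  22  20  20  17  16  16  18  21  16  17  21  18  15  23  19  19  25
   19  38]]
```

```bash
python3 -m handwheel '[1,-0.02,-0.0,0.2,0,0,0,1,-0.02,-0.0,0.4,0,0,0,1,-0.02,0,0.6,0,0,0,1,-0.02,0,0.8,0,0,0,1,-0.02,0,0.8,0,0,0]'
```

```text
t: 46.58
tcp_pos: [0.553, 0.0633, 0.0749]
orientation: [-0.001, 0.669, 0.743, -0.001]
wrist_force: [0.2, -0.5, -1.4]
opening: 0.0118
grip_force: 58.8
```

```bash
python3 -m handwheel '[1,0,0.05,0.2,0,0,0,1,0,0.05,0.4,0,0,0,1,0,0.05,0.55,0,0,0,1,0,0.05,0.65,0,0,0,1,0,0.05,0.65,0,0,0]';python3 -c "
from h import *
to([.5550,.0627,.0555],6)"
```

```text
t: 47.2
tcp_pos: [0.5548, 0.0634, 0.0559]
orientation: [-0.0, 0.669, 0.743, -0.0]
wrist_force: [-1.5, 0.2, -2.1]
opening: 0.012
grip_force: 59.0
[-0.024  0.005  0.013] [-0.006 -0.001 -0.006]
```

Nearly seated with no contact force yet; push until the collar bears.

```bash
python3 -m handwheel '[1,-0.02,0,0.04,0,0,0,1,-0.02,0,0.08,0,0,0,1,-0.02,0,0.1,0,0,0,1,-0.02,0,0.1,0,0,0]'
```

```text
t: 47.7
tcp_pos: [0.555, 0.0631, 0.0554]
orientation: [-0.001, 0.669, 0.743, -0.0]
wrist_force: [-9.7, 0.1, 10.8]
opening: 0.0117
grip_force: 60.2
```

```bash
python3 -m handwheel '[-1,0,0,-0.1,0,0,0,-1,0,0,-0.1,0,0,0,-1,0,0,-0.1,0,0,0,-1,0,0,-1.5,0,0,0,-1,0,0,-3.5,0,0,0,-1,0,0,-4.8,0,0,0,-1,-1,0,-5,0,0,0,-1,-1,0,-5,0,0,0]'
python3 - <<'E'
from h import *
for c in ['wrist','side','top']:
  p=bot.capture(c)
  for n in ['shuttle_knob','pin','cart0','bay0','fork_hole','parts_bin','driver','mouse']:
    for d in bot.mark_of(p,n)[:5]:
      if d['conf']>.4: print(c,n,round(d['conf'],2),np.round(d['point'],4),np.round(proj(p,d['point']),1))
E
```

```text
t: 48.7
tcp_pos: [0.559, 0.0318, 0.2045]
orientation: [0.001, 0.67, 0.742, 0.001]
wrist_force: [-0.0, 0.0, -0.6]
opening: 0.0853
grip_force: 0.0
wrist shuttle_knob 0.5 [0.5529 0.0665 0.0484] [249.1 136. ]
wrist pin 0.9 [0.5556 0.0621 0.0485] [251.6 141.3]
wrist cart0 0.79 [0.5564 0.0158 0.0379] [247.7 187.8]
wrist cart0 0.74 [ 0.5662 -0.0811  0.04  ] [248.2 278.4]
wrist cart0 0.65 [0.5537 0.0141 0.0368] [244.8 188.9]
wrist bay0 0.94 [0.5571 0.0146 0.0384] [248.3 189.2]
wrist bay0 0.82 [ 0.5638 -0.0366  0.0416] [250.  239.8]
wrist bay0 0.63 [ 0.5679 -0.087   0.0403] [249.2 283.6]
wrist bay0 0.6 [ 0.5752 -0.1337  0.0421] [251.8 322.9]
wrist fork_hole 0.75 [0.5531 0.0653 0.0488] [249.2 137.4]
wrist parts_bin 0.7 [0.769  0.0532 0.0018] [453.  163.8]
side shuttle_knob 0.74 [ 0.5827 -0.1726  0.0804] [331.4 270.4]
side shuttle_knob 0.69 [0.5543 0.0606 0.047 ] [283.1 220.3]
side pin 0.59 [0.5531 0.0603 0.0454] [282.7 220.8]
side pin 0.45 [0.5527 0.0648 0.0427] [282.  220.6]
side cart0 0.97 [ 0.5748 -0.0841  0.0335] [310.7 258.2]
side cart0 0.93 [0.5255 0.5787 0.0034] [225.7 143.7]
side cart0
[... 661 characters left out ...]
cart0 0.85 [0.2249 0.3384 0.0037] [192.1 273. ]
top cart0 0.72 [0.4369 0.385  0.0007] [181.  210.5]
top cart0 0.69 [ 0.5276  0.5823 -0.0018] [125.1 182.6]
top cart0 0.42 [ 0.7405  0.2532 -0.0033] [222.3 124.7]
top bay0 0.84 [ 0.5644 -0.0346  0.0405] [305.  176.2]
top bay0 0.8 [ 0.5732 -0.1374  0.0426] [335.6 174.4]
top bay0 0.74 [ 0.5671 -0.0833  0.0407] [319.5 175.8]
top bay0 0.72 [0.5604 0.0137 0.043 ] [290.7 176.9]
top fork_hole 0.81 [0.554  0.0631 0.0527] [276.2 178.1]
top parts_bin 0.77 [ 0.7702  0.054  -0.0037] [279.4 118. ]
top driver 0.83 [ 0.3569 -0.324   0.0019] [386.2 239.7]
top driver 0.68 [0.5575 0.0616 0.0491] [276.6 177.1]
top mouse 0.77 [ 0.74    0.2528 -0.0017] [222.4 124.7]
```

```bash
python3 -c "
from station import bot
print(bot.sign_off())"
```

```text
the job is handed in; nothing more can be done
None
```

The job is handed in: both grey cartridges are home in bays 1 and 3 with their catches back, the shuttle is against the home stop and the pin is seated in the fork; the only slip is that I viewed 15 pictures, one over the limit of 14.

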